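# Clip a brake pad in the inspection stage

### The job

Take the worn brake pad out of the grey stand, lay it flat on the bare worktop with its black lining upward and let go of it; then draw the red-knobbed sprung arm of the blue clip stage back until it stays back. After that take the pad up again by its long sides, set it flat in the stage, lining up, along the notched steel edge between the two end posts, and push the arm forward over its dead centre so that it springs shut and holds the pad flush against the edge. Leave the bottle, the marker, the spark plug and the black case where they are.

Things in the scene. Friction and masses are not known exactly. Their poses are not given: they have to be found in the camera images.
- brake_pad: Worn brake pad, 0.2-0.4 kg, 46 (x) x 123 (y) x 11 (z) mm: rusty backing 6 mm thick, ends bluntly pointed, black lining on it. Origin: centre of the backing's underside; y lengthwise, z out of the lining. Starts on one end in the stand, y up, top 131 mm above the worktop, lining away from the robot. Lower end on the worktop, tilted 45 degrees to its backing side and released, it falls flat.
- pad_stand: Grey plastic stand fixed to the worktop, foot 60 (x) x 84 (y) mm; slot 17 (x) x 54 (y) mm inside, slot floor at z = 8 mm, walls 9 mm thick up to z = 45 mm; above them the pad's 46 mm width (along y) is free to be pinched. Origin: centre of the underside; x the slot's narrow way, away from the robot, z up.
- clip_stage: Blue plate 112 (x) x 172 (y) x 10 mm fixed to the worktop; origin: centre of its underside, x away from the robot. Steel fixed edge 8 mm high (to z = 18 mm), face at x = +35 mm looking to -x: two lands, y -62 to -28 and +28 to +62 mm; a finger has room in the notch between. Two end posts, equally high, x 5 to 35 mm, inner faces at y = -68.5 and +68.5 mm.
- nest (a point): Point on the blue plate's top (z = 10 mm), at x = +12, y = 0 mm of the stage, with the stage's axes: where the pad's origin lies when the pad is flush against the fixed edge and midway between the end posts, its length along y (either way round).
- clip_arm (a joint): Angle of the curved steel arm, rad: 0 shut (stop), 0.75 fully back (stop), growing counter-clockwise from above. Over-centre spring, dead centre at 0.40: below it springs shut, above it springs back and stays; at most 6 N at the knob. Shut on a seated pad it reads about 0.15; its nose presses the middle of the pad's side with 8 N and pushes a pad set down up to 8 mm short of the edge home.
- clip_knob (a point): Middle of the upright round red knob on the arm's free end, 15 mm across, from z = 24 to 61 mm, this point at z = 47 mm. It moves on a circle of radius 128 mm round the pivot, 94 mm between shut and fully back (to -x of the stage); a gripper holding it may keep its yaw. Arm's top at z = 25 mm.
- clip_hinge (a point): Pivot axis of the arm (vertical), on the stage plate at stage x = -35, y = -68 mm, 13 mm above the worktop. The hub is 22 mm across; a small black spring strut (top z = 35 mm) runs from it to a lug of the plate at x = -77 mm (plate there to x = -93 mm).
- oil_bottle: Bystander: small dark bottle, 37 mm diameter, 68 mm high, upright; origin at its underside.
- marker: Bystander: white paint marker with red cap lying down, 130 (x) x 16 x 19 mm; origin under its centre.
- spark_plug: Bystander: spark plug lying down, 73 (x) x 24 x 21 mm; origin under its centre.
- case_black: Bystander: narrow black case standing upright, 40 x 28 mm, 98 mm high; origin at its underside. Not listed: a file, tin, cans, plugs and a tape measure further back (x > 0.65 m) and left (y > 0.5 m), a red lead on the right, a grey one at the back.

How it is judged:
By the outcome, as a careful person would: the job done as asked, in the order asked, and still so for the second after the job is handed in, with the robot touching nothing.
It also fails if it takes over 72 s, if anything falls off the work surface, if the arm or the gripper's body presses on something with over 40 N, if the wrist force passes 120 N, or if a joint passes its speed limit or range.

### The arm

A 6-joint arm with a two-finger parallel gripper is mounted at the origin on a cart in front of the work surface, level with it; the furniture and walls round the work are solid. World frame = base frame: x ahead of the robot, y to its left, z up, the work surface at z = 0. Lengths are in mm, angles in rad, forces in N, time in s.
With the tool pointing down it reaches from about 350 to 775 mm from the base axis. Payload 7.3 kg.
Tool frame: the origin (TCP) lies midway between the tips of the shut fingers; the grasp point (between the pads) lies 19 mm behind it; z points along the fingers, y is the line along which they close (so a half turn about z gives the same grasp; the last joint's range is limited). The gripper opens to 92 mm and grips with 3 to 60 N. Pads are 19 mm wide; open, the fingers measure 130 mm over their backs; the gripper's body (75 mm by 190 mm) begins 47 mm behind the grasp point.
Start: joints at [-1.388, 0.342, 1.524, -0, 1.275, -0.146], TCP at [169.549, -496.888, 226.741] pointing down, gripper open.
Joint ranges: [-2.53, 2.53], [-0.77, 2.02], [0.04, 2.7], [-1, 4.14], [0.28, 2.66], [-3.11, 3.11]. Speed limits (rad/s): [2.57, 2.57, 3.14, 3.14, 3.14, 3.14].

### API

Orientations are given as [roll, pitch, yaw] about the fixed x, y, z axes, in that order (R = Rz(yaw) Ry(pitch) Rx(roll)).
In Python, from plant import get_obs, capture, camera_model, close_job, search_frame, regions_of, pinpoint gives the robot as it stands. The module is installed in compiled form; this text tells all that it offers.
- The arm moves only by the shell command python3 -m pendant 'ROWS'. ROWS is JSON, one flat list of numbers, 7 for each row, row after row: the shift along the tool's x, y, z in units of 30 mm (1.0 is 30 mm), then the turn, a rotation vector about the tool's x, y, z in units of 4 degrees (1.0 is 4 degrees), then the closure, from -1 (fully open) to 1 (shut), so that 0 is half open. In form: [dx, dy, dz, wx, wy, wz, gripper, dx, dy, dz, wx, wy, wz, gripper, ...]. A call has 1 to 12 rows; each row shifts and turns the commanded pose from where the row before left it, along the tool's axes as they then stand; what a row does not reach is not made up. A row lasts 1/10 s, in which the tool goes at most 50 mm and 8.59 degrees, less where a joint would pass 70% of its speed; a pose out of reach is approached as far as the arm can. A call with a number of a shift or a turn outside -1 to 1 is refused whole. A call with a gripper value outside its range is refused whole. The fingers move at their own pace and stop on an object; the grip force is fixed at half the most. Time passes only in rows, so rows that do not move let the fingers close. It gives the time, the measured TCP pose, the force, the opening and the grip force at its end, in the units of the state.
- get_obs(): the state, without advancing time (a new reading comes with each control period).
- capture(name): name is "scene" or "side" or "wrist"; returns the picture (480x640x3 uint8, red, green, blue); there is no depth.
- camera_model(name): a dict with "fov_y" (degrees; the focal length in pixels is half the picture's height over the tangent of half this angle, whatever the lens; pixels are square), "cx", "cy" (the principal point, pixels), "pose" (4x4, takes a point from camera to world coordinates). Camera axes: x right, y up, looking along -z (the intrinsics and any distortion apply to the point x, -y, -z); pixel columns grow to the right and rows downward; lengths in mm; the calibration is good to about 2 mm. A picture is of the moment at which its call begins: read the wrist's pose just before it. camera_model takes no time and is no camera call; for the wrist camera it gives the pose at the moment of the call.
- close_job(): hands the job in; it is judged then, once.
Trained networks look in the newest picture that a camera, given by its name, has taken for a name from the list of things; names that differ only in an ending like _2 or _b are one class to them, and where a whole thing is asked for, a point or a joint stands for the part that bears it (a point fixed in the world has none). Each returns a list of dicts, best first, with "score" (0 to 1); they miss things now and then, are a little off and sometimes report something else, mostly with a low value. They report only what shows in the picture. A call takes as long as a camera call.
- search_frame(camera, thing): "location" ([column, row] in pixels, amid what is visible of it).
- regions_of(camera, thing): "pixels" (480x640 bool, what is visible of it) and "location" ([column, row] in pixels, amid what is visible of it).
- pinpoint(camera, thing): "location" ([column, row] in pixels: a listed point, or the origin of a listed thing).
The state is a dict: "time": time; "joint_positions": joint angles; "dq": joint speeds; "tau": joint torques, N m; "tool_pos": TCP position; "tcp_rot": TCP orientation; "contact_force": force on the tool from outside, world axes, zero at the start; "moment": the same for the moment, N m; "grip_width": finger opening in mm; "finger_force": force on a finger pad.
Only numpy, scipy, OpenCV 4.12 (cv2) and the standard library are available. Lean on these libraries where they do the work, as an engineer would, in place of code of your own. Each camera call takes 0.05 s, during which the arm holds its last target. There are 200 camera calls.

## Working session

There is one attempt and no reset: what is moved stays moved. The work goes in short steps, Python scripts to look and compute and a shell command to move; the robot and the scene stay as the last step left them, time stands still between calls to the robot, and variables do not carry over. Pictures are saved under pics/ and viewed, at most 10 in all, crops included, and the job is handed in when it is done.

```bash
mkdir -p pics
cat > h.py <<'E'
import numpy as np, cv2
from plant import *
from scipy.spatial.transform import Rotation as R
def ray(cam,px):
    m=camera_model(cam); f=240/np.tan(np.radians(m["fov_y"])/2)
    P=np.array(m["pose"]); d=np.array([(px[0]-m["cx"])/f,-(px[1]-m["cy"])/f,-1.])
    return P[:3,3],P[:3,:3]@d
def at_z(cam,px,z):
    o,d=ray(cam,px); return o+d*(z-o[2])/d[2]
def tri(rays):
    A=np.zeros((3,3));b=np.zeros(3)
    for o,d in rays:
        d=d/np.linalg.norm(d);M=np.eye(3)-np.outer(d,d);A+=M;b+=M@o
    p=np.linalg.solve(A,b)
    return p,[round(float(np.linalg.norm(np.cross(p-o,d/np.linalg.norm(d)))),1) for o,d in rays]
def proj(cam,p):
    m=camera_model(cam); f=240/np.tan(np.radians(m["fov_y"])/2)
    P=np.array(m["pose"]); c=P[:3,:3].T@(np.array(p)-P[:3,3])
    return [m["cx"]+f*c[0]/-c[2], m["cy"]-f*c[1]/-c[2]]
def save(img,name): cv2.imwrite("pics/"+name,cv2.cvtColor(img,cv2.COLOR_RGB2BGR))
E
python3 - <<'E'
from h import *
np.set_printoptions(precision=1,suppress=True)
ims=[]
for c in ["scene","side","wrist"]:
    m=camera_model(c); print(c,{k:(v if k!="pose" else np.array(v).round(2).tolist()) for k,v in m.items()})
    ims.append(capture(c))
save(np.hstack([cv2.resize(i,(400,300)) for i in ims[:2]]),"a.png")
save(ims[0],"scene0.png");save(ims[1],"side0.png")
print(get_obs())
Z=dict(brake_pad=None,pad_stand=0,clip_stage=0,nest=10,clip_knob=47,clip_hinge=13,oil_bottle=0,marker=0,spark_plug=0,case_black=0)
for n,z in Z.items():
    rs=[]
    for c in ["scene","side"]:
        r=pinpoint(c,n)[:2]
        for k in r: print(n,c,np.round(k["location"]),round(k["score"],2), at_z(c,k["location"],z) if z is not None else "")
        if r: rs.append(ray(c,r[0]["location"]))
    if len(rs)==2: print("   tri",*tri(rs))
E
```

```text
scene {'fov_y': 43.805574961022145, 'cx': 318.0645412369109, 'cy': 238.46913508442358, 'pose': [[-0.87, 0.38, -0.33, 116.68], [-0.5, -0.64, 0.59, 934.78], [0.01, 0.67, 0.74, 908.12], [0.0, 0.0, 0.0, 1.0]]}
side {'fov_y': 45.898416111665284, 'cx': 309.11313053079607, 'cy': 238.41109178331382, 'pose': [[-0.9, 0.16, -0.4, 140.17], [-0.43, -0.33, 0.84, 1023.5], [-0.0, 0.93, 0.37, 372.71], [0.0, 0.0, 0.0, 1.0]]}
wrist {'fov_y': 60.64697804695948, 'cx': 320.11010925640096, 'cy': 238.90412763897604, 'pose': [[0.32, 0.92, 0.23, 231.82], [-0.95, 0.31, 0.08, -475.45], [-0.0, -0.25, 0.97, 384.52], [0.0, 0.0, 0.0, 1.0]]}
{'time': 0.15, 'joint_positions': array([-1.4,  0.3,  1.5, -0. ,  1.3, -0.1]), 'dq': array([-0., -0., -0.,  0.,  0., -0.]), 'tau': array([  0. , -43.1, -24.4,   0.1,   0.1,  -0. ]), 'tool_pos': array([ 169.5, -496.6,  226.2]), 'tcp_rot': array([-3.1, -0. ,  0.3]), 'contact_force': array([ 0.1,  0.7, -0.1]), 'moment': array([-0.,  0., -0.]), 'finger_force': 0.0, 'grip_width': 92.02351862566823}
brake_pad scene [270. 291.] 0.96 
brake_pad side [314. 232.] 0.38 
   tri [439.6 452.4
[... 725 characters left out ...]
63. 228.] 0.88 [467.6 119.9  13. ]
   tri [463.4 134.9  18.9] [1.2, 1.2]
oil_bottle scene [218. 262.] 0.79 [657.9 369.3   0. ]
oil_bottle side [190. 263.] 0.73 [670.3 359.6   0. ]
   tri [653.9 376.6  10. ] [2.2, 2.2]
marker scene [405. 284.] 0.78 [314.4 231.    0. ]
marker side [425. 271.] 0.97 [324.3 225.5   0. ]
   tri [317.6 235.3   4.8] [4.3, 4.3]
spark_plug scene [316. 366.] 0.74 [373.  471.6   0. ]
spark_plug side [332. 337.] 0.69 [378.  464.2   0. ]
   tri [371.8 476.    8. ] [1.1, 1.1]
case_black scene [273. 317.] 0.63 [491.9 423.7   0. ]
case_black scene [204. 293.] 0.55 [634.5 444.7   0. ]
case_black side [181. 288.] 0.71 [631.2 435.8   0. ]
   tri [503.5 501.7  69. ] [55.9, 55.9]
```

View pics/scene0.png

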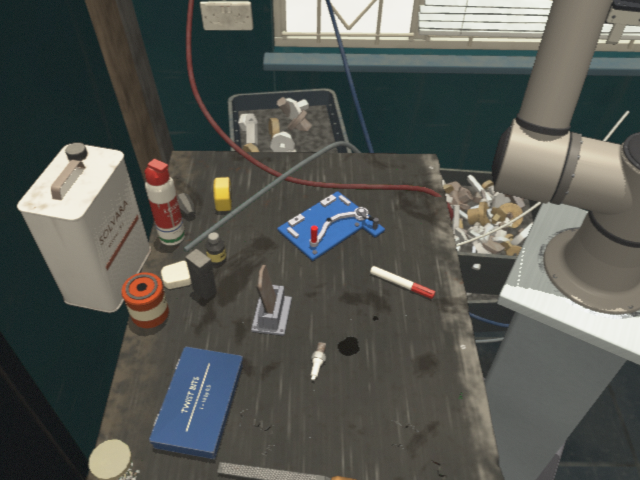

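View pics/side0.png

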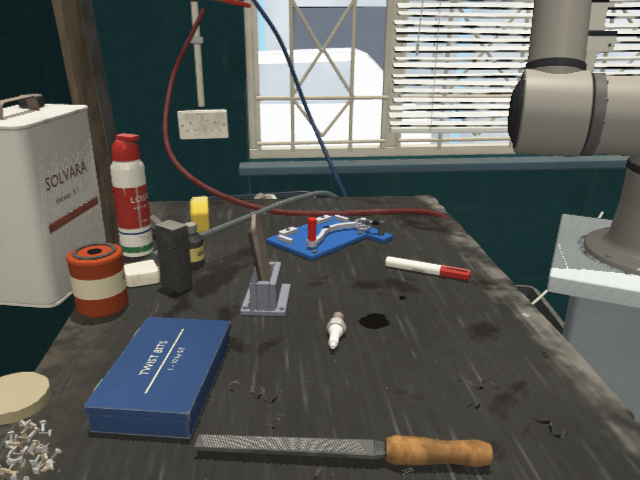

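```bash
python3 -m pendant '[1,-0.9,-0.2,0,0,0,-1,1,-0.9,-0.2,0,0,0,-1,1,-0.9,-0.2,0,0,0,-1,1,-0.9,-0.2,0,0,0,-1,1,-0.9,-0.2,0,0,0,-1,1,-0.9,-0.2,0,0,0,-1,1,-0.9,-0.2,0,0,0,-1,1,-0.9,-0.2,0,0,0,-1,1,-0.9,-0.2,0,0,0,-1,1,-0.9,-0.2,0,0,0,-1,1,-0.9,-0.2,0,0,0,-1,1,-0.9,-0.2,0,0,0,-1]'
python3 -m pendant '[0.7,-0.9,0,0,0,0,-1,0.7,-0.9,0,0,0,0,-1,0.7,-0.9,0,0,0,0,-1,0.7,-0.9,0,0,0,0,-1,0.7,-0.9,0,0,0,0,-1,0.7,-0.9,0,0,0,0,-1,0.7,-0.9,0,0,0,0,-1,0.7,-0.9,0,0,0,0,-1,0.7,-0.9,0,0,0,0,-1,0.7,-0.9,0,0,0,0,-1,0.5,-0.9,0,0,0,0,-1,0,0,0,0,0,0,-1]'
cat > look.py <<'E'
import sys; from h import *
np.set_printoptions(precision=1,suppress=True)
def look(Z,name=None,cams=("wrist","scene","side")):
    for c in cams:
        im=capture(c)
        if name and c=="wrist": save(im,name)
    o=get_obs(); print(o["time"],o["tool_pos"],np.round(o["tcp_rot"],3))
    for n,z in Z.items():
        rs=[]
        for c in cams:
            r=pinpoint(c,n)[:1]
            if r and r[0]["score"]>.3:
                k=r[0]; rs.append(ray(c,k["location"])); print(n,c,np.round(k["location"]),round(k["score"],2),at_z(c,k["location"],z))
        if len(rs)>1: print("   tri",*tri(rs))
E
python3 - <<'E'
from look import *
look(dict(pad_stand=0,brake_pad=70,clip_stage=0,nest=10,clip_knob=47,clip_hinge=13),"w1.png",("wrist",))
E
```

```text
time: 2.35
tool_pos: [406.2, -72.4, 299.2]
tcp_rot: [3.141, -0.001, 0.329]
contact_force: [1.5, -1.2, -0.6]
grip_width: 91.8
finger_force: 0.0
time: 3.55
tool_pos: [522.6, 282.9, 297.7]
tcp_rot: [-3.141, 0.001, 0.332]
contact_force: [-0.6, -0.8, -1.0]
grip_width: 91.6
finger_force: 0.0
3.6 [522.4 281.1 297.9] [3.1 0.  0.3]
pad_stand wrist [194. 176.] 0.76 [496.3 418.8   0. ]
brake_pad wrist [173. 185.] 0.75 [496.3 416.7  70. ]
clip_stage wrist [415. 228.] 0.95 [521.5 164.2   0. ]
nest wrist [421. 218.] 0.93 [535.1 164.5  10. ]
clip_knob wrist [359. 226.] 0.78 [511.9 233.   47. ]
clip_hinge wrist [439. 286.] 0.78 [468.9 115.5  13. ]
```

View pics/w1.png

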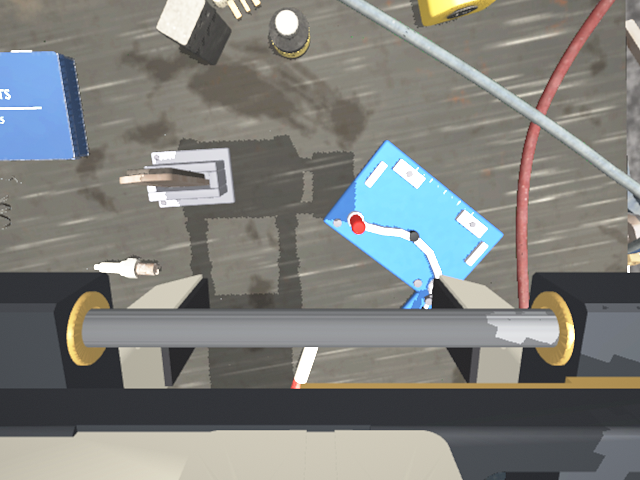

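```bash
python3 -m pendant '[-0.1,-0.9,0.5,0,0,0,-1,-0.1,-0.9,0.5,0,0,0,-1,-0.1,-0.9,0.5,0,0,0,-1,-0.1,-0.9,0.5,0,0,0,-1,-0.1,-0.9,0.5,0,0,0,-1,0,0,0,0,0,0,-1,0,0,0,0,0,0,-1]'
python3 - <<'E'
from look import *
for c,px in [("w",(388,141))]: pass
look(dict(pad_stand=0,brake_pad=70,nest=10,clip_knob=47,clip_hinge=13,spark_plug=0,oil_bottle=0,case_black=0,marker=0),"w2.png")
E
```

```text
time: 4.6
tool_pos: [464.9, 402.3, 223.7]
tcp_rot: [3.141, 0.0, 0.329]
contact_force: [0.6, -0.4, 0.0]
grip_width: 91.3
finger_force: 0.0
4.75 [465.9 401.8 224.6] [-3.1 -0.   0.3]
pad_stand wrist [315. 168.] 0.83 [498.4 418.2   0. ]
pad_stand scene [320. 365.] 0.74 [367.7 468.    0. ]
   tri [ 451.7  393.4 -191.5] [39.0, 39.0]
brake_pad wrist [228. 270.] 0.65 [404.1 459.2  70. ]
brake_pad scene [271. 293.] 0.75 [494.5 423.5  70. ]
brake_pad side [265. 256.] 0.62 [495.7 420.3  70. ]
   tri [452.2 463.3 118. ] [29.1, 19.5, 25.9]
nest wrist [582. 217.] 0.79 [535.4 170.6  10. ]
nest scene [320. 223.] 0.67 [532.2 181.4  10. ]
nest side [317. 233.] 0.86 [532.4 174.5  10. ]
   tri [534.5 173.2   7.8] [3.5, 4.9, 1.9]
clip_knob wrist [521. 228.] 0.62 [509.3 239.9  47. ]
clip_knob scene [315. 233.] 0.76 [510.9 241.6  47. ]
   tri [509.8 242.   48.9] [1.0, 1.0]
clip_hinge scene [360. 218.] 0.82 [467.4 128.   13. ]
clip_hinge side [363. 227.] 0.98 [468.2 116.2  13. ]
   tri [463.2 134.1  20.1] [1.4, 1.4]
spark_plug wrist [227. 272.] 0.77 [373.6 468.2   0. ]
spark_plug scene [318. 366.] 0.89 [370.  471.9   0. ]
spark_plug side [335. 338.] 0.92 [373.  465.9   0. ]
   tri [372.  469.1  -0.6] [1.5, 2.7, 2.2]
oil_bottle scene [215. 262.] 0.93 [662.  372.9   0. ]
oil_bottle side [196. 264.] 0.91 [661.6 357.6   0. ]
   tri [651.9 377.2  10.2] [4.4, 4.4]
case_black wrist [344.   0.] 0.77 [636.5 440.3   0. ]
case_black scene [204. 294.] 0.66 [632.2 448.    0. ]
case_black side [177. 291.] 0.69 [628.7 447.1   0. ]
   tri [636.6 441.3  -6.1] [1.8, 3.1, 2.6]
marker wrist [424. 384.] 0.85 [320.2 237.    0. ]
marker scene [403. 282.] 0.97 [320.5 227.3  -0. ]
marker side [429. 274.] 0.91 [316.9 231.6   0. ]
   tri [318.6 233.2   1.1] [4.0, 4.1, 2.1]
```

View pics/w2.png

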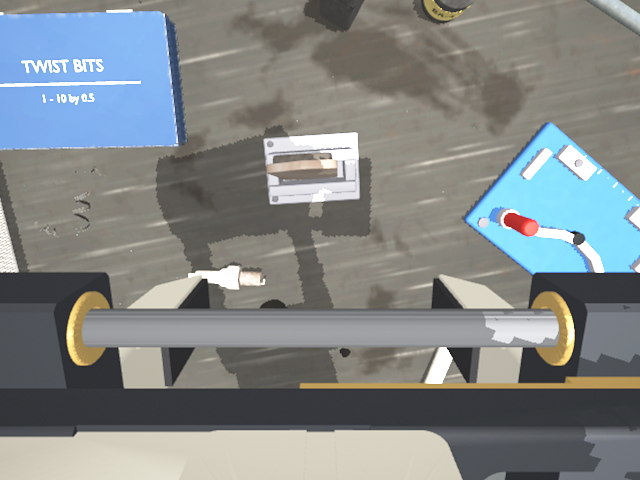

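Run:
```python
from look import *
for z in (6,):
    q=np.array([at_z("wrist",p,z)[:2] for p in [(265,137),(357,132),(359,199),(269,204)]])
    print(q, q.mean(0)); e=q[1]-q[0]; f=q[2]-q[3]; g=q[0]-q[3]; h=q[1]-q[2]
    print([np.linalg.norm(v) for v in (e,f,g,h)],[np.degrees(np.arctan2(v[1],v[0]))+90 for v in (e,f)],[np.degrees(np.arctan2(v[1],v[0])) for v in (g,h)])
for p in [(266,168),(337,163)]: print("padtop",at_z("wrist",p,125))
# side/scene crop masks for pad
for c in ["scene","side","wrist"]:
    r=regions_of(c,"brake_pad")
    for k in r[:2]:
        ys,xs=np.where(k["pixels"]); print(c,k["score"],len(xs),xs.min(),xs.max(),ys.min(),ys.max(), xs[ys==ys.min()].mean(), proj(c,(498,418,131)))
# stage corners
for p in [(551,123),(466,220)]: print("corner",at_z("wrist",p,10))
```

```text
[[509.1 469.6]
 [539.5 393.6]
 [483.9 371.3]
 [452.7 448.5]] [496.3 420.7]
[np.float64(81.84917265157125), np.float64(83.3387256419264), np.float64(60.221532192287825), np.float64(59.92515321434046)] [np.float64(21.823335198887975), np.float64(22.014868232204165)] [np.float64(20.430497214368526), np.float64(21.847496067172074)]
padtop [497.2 449.1 125. ]
padtop [514.3 408.5 125. ]
scene 0.96 619 257 276 265 313 264.5 [np.float64(269.05166611891406), np.float64(267.8237155059138)]
side 0.94 942 248 271 213 280 256.0 [np.float64(263.2433410883125), np.float64(211.90542736312148)]
wrist 0.56 1627 267 337 152 179 321.5 [np.float64(313.89478727430196), np.float64(184.16061933823428)]
corner [601.2 236.2  10. ]
corner [497.9 271.4  10. ]
```

```bash
python3 -m pendant '[0.67,-0.2,0,0,0,-0.36,-1,0.67,-0.2,0,0,0,-0.36,-1,0,0,0.8,0,0,0,-1,0,0,0.9,0,0,0,-1,0,0,0.9,0,0,0,-1,0,0,0.9,0,0,0,-1,0,0,0.8,0,0,0,-1,0,0,0.5,0,0,0,-1,0,0,0,0,0,0,-1,0,0,0,0,0,0,-1]'
python3 - <<'E'
from look import *
save(capture("wrist"),"w3.png")
print(regions_of("wrist","brake_pad")[:1] and regions_of("wrist","brake_pad")[0]["location"])
E
```

```text
time: 7.25
tool_pos: [499.0, 427.6, 80.0]
tcp_rot: [3.142, -0.0, 0.379]
contact_force: [-0.3, 1.0, -0.5]
grip_width: 91.7
finger_force: 0.0
[330.0, 287.2]
```

View pics/w3.png

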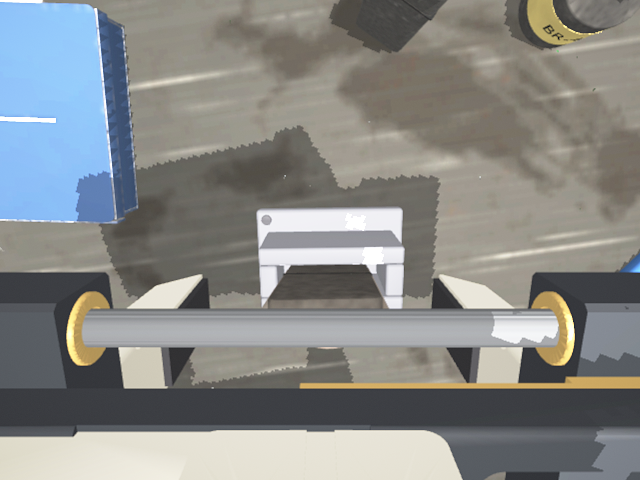

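```bash
python3 -m pendant '[0,0,0,0,0,0,0.3,0,0,0,0,0,0,0.6,0,0,0,0,0,0,1,0,0,0,0,0,0,1,0,0,0,0,0,0,1,0,0,0,0,0,0,1,0,0,0,0,0,0,1,0,0,0,0,0,0,1]'
```

```text
time: 8.2
tool_pos: [498.8, 427.4, 79.6]
tcp_rot: [3.141, 0.0, 0.379]
contact_force: [0.2, 0.6, -0.3]
grip_width: 45.7
finger_force: 29.7
```

```bash
python3 -m pendant '[0,0,-0.5,0,0,0,1,0,0,-0.9,0,0,0,1,0,0,-1,0,0,0,1,-0.5,0.33,0,0,0,0,1,-0.8,0.53,0,0,0,-0.2,1,-0.8,0.53,0,0,0,-0.2,1,-0.8,0.53,0,0,0,-0.2,1,-0.8,0.53,0,0,0,-0.2,1,0,0,0,0,0.5,0,1,0,0,0,0,1,0,1]'
python3 -m pendant '[0,0,0,0,1,0,1,0,0,0,0,1,0,1,0,0,0,0,1,0,1,0,0,0,0,1,0,1,0,0,0,0,1,0,1,0,0,0,0,1,0,1,0,0,0,0,1,0,1,0,0,0,0,1,0,1,0,0,0,0,1,0,1,0,0,0,0,1,0,1,0,0,0,0,0.5,0,1,0,0,0,0,0,0,1]'
```

```text
time: 9.2
tool_pos: [425.1, 316.2, 151.5]
tcp_rot: [3.142, -0.106, 0.434]
contact_force: [-0.3, 0.5, -2.4]
grip_width: 45.6
finger_force: 29.7
time: 10.4
tool_pos: [416.8, 342.5, 213.5]
tcp_rot: [3.079, -0.731, 0.442]
contact_force: [-0.0, -0.5, -2.7]
grip_width: 45.9
finger_force: 29.7
```

```bash
python3 -m pendant '[0,0,0,0,0,0,1,0,0,0,0,0,0,1,0,0,0,0,0,0,1]'
python3 - <<'E'
from look import *
o=get_obs(); print(np.round(o["joint_positions"],3),o["dq"],o["tau"])
save(np.hstack([cv2.resize(capture(c),(400,300)) for c in ("scene","side")]),"b.png")
E
```

```text
time: 10.7
tool_pos: [418.1, 342.0, 213.4]
tcp_rot: [3.079, -0.731, 0.439]
contact_force: [-0.3, -0.2, -2.4]
grip_width: 45.7
finger_force: 29.7
[ 0.7  0.1  2.1 -0.9  0.3  2.6] [ 0. -0. -0. -0.  0.  0.] [  0.1 -31.1 -22.9  -0.9  -1.8  -0. ]
```

View pics/b.png

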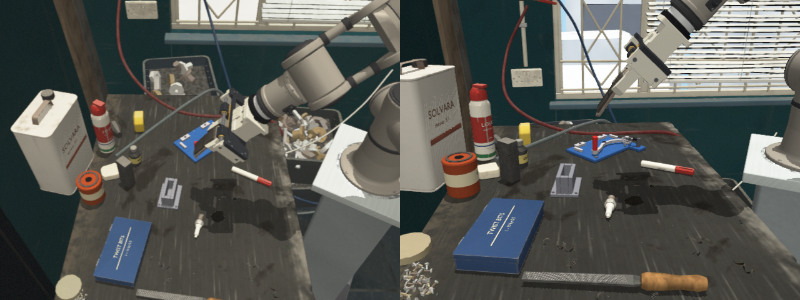

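```bash
cat > kin.py <<'E'
from h import *
from scipy.optimize import least_squares
lim=np.array([[-2.53,2.53],[-.77,2.02],[.04,2.7],[-1,4.14],[.28,2.66],[-3.11,3.11]])
def fk(q,p):
    a,h,L2,L3,L5,b=p
    e=lambda ax,t:R.from_euler(ax,t)
    r=e('z',q[0]); x=np.array([0,0,h])+r.apply([a,0,0])
    r=r*e('y',q[1]); x=x+r.apply([0,0,L2])
    r=r*e('y',q[2]); x=x+r.apply([b,0,L3])
    r=r*e('z',q[3])*e('y',q[4]); x=x+r.apply([0,0,L5])
    r=r*e('z',q[5]); return x,r
E
python3 - <<'E'
from kin import *
o=get_obs(); q=o["joint_positions"]; rot=R.from_euler('xyz',o["tcp_rot"])
q0=[-1.388,.342,1.524,0,1.275,-.146]; x0=np.array([169.549,-496.888,226.741])
f=lambda p: np.r_[fk(q0,p)[0]-x0, fk(q,p)[0]-o["tool_pos"], .02*(np.array(p)-[0,200,400,400,250,0])]
s=least_squares(f,[0,200,400,400,250,0]); print(q,s.x.round(1),s.fun.round(1))
x,r=fk(q,s.x); print(r.as_matrix().round(2).tolist(),rot.as_matrix().round(2).tolist())
x,r=fk(q0,s.x); print(r.as_euler('xyz'))
E
```

```text
[ 0.66969735  0.14210736  2.10648688 -0.86772605  0.28307456  2.59367394] [ 476.1  -34.6  101.6  -32.6  -22.1 -141. ] [-75.  -14.4   0.9   1.9  -3.5  -0.8   9.5  -4.7  -6.   -8.7  -5.4  -2.8]
[[-0.39, 0.67, 0.63], [0.92, 0.32, 0.23], [-0.05, 0.67, -0.74]] [[0.67, 0.39, 0.63], [0.32, -0.92, 0.23], [0.67, 0.05, -0.74]]
[-3.14150643e+00  5.86348299e-04  1.89959268e+00]
```

```bash
sed -i 's/a,h,L2,L3,L5,b=p/a,h,L2,L3,L5,b,c=p/; s/r.apply(\[a,0,0\])/r.apply([a,c,0])/; s/e(.z.,q\[5\]); return/e("z",q[5]+np.pi\/2); return/' kin.py
python3 - <<'E'
from kin import *
o=get_obs(); q=o["joint_positions"]
q0=[-1.388,.342,1.524,0,1.275,-.146]; x0=np.array([169.549,-496.888,226.741])
pr=np.array([0,200,400,400,250,0,76.])
f=lambda p: np.r_[fk(q0,p)[0]-x0, fk(q,p)[0]-o["tool_pos"], .02*(np.array(p)-pr)]
for pr in ([0,200,400,400,250,0,76],[0,150,450,400,300,0,76],[50,200,400,350,300,50,76]):
  pr=np.array(pr,float); s=least_squares(f,pr); print(s.x.round(1),s.fun[:6].round(1))
E
```

```text
[  9.8 241.3 487.4 377.2 314.8  51.4  76. ] [-0.4  0.   0.  -0.2  0.3 -0.1]
[ -4.2 191.3 523.3 374.  315.8  34.4  76.2] [-0.2  0.   0.  -0.1  0.2 -0. ]
[ 15.2 255.9 476.1 377.  314.   56.5  76. ] [-0.4 -0.  -0.1 -0.2  0.4  0. ]
```

Run:
```python
from kin import *
P=[9.8,241.3,487.4,377.2,314.8,51.4,76]
def ik(x,rot,q0):
    f=lambda q:(lambda xr: np.r_[(xr[0]-x)/100,(rot.inv()*xr[1]).as_rotvec()])(fk(q,P))
    s=least_squares(f,np.clip(q0,lim[:,0]+.02,lim[:,1]-.02),bounds=(lim[:,0],lim[:,1])); return s.x,np.abs(s.fun).max()
q=get_obs()["joint_positions"]
for th in (45,):
 for cx,cy in [(415,315),(450,320),(480,330),(440,350),(420,400)]:
  for yaw in (0,.4,.7,1.0,1.4,3.5,3.8,2.3,-.8):
   out=[]
   for z in (51,110):
    d=np.radians(th); rot=R.from_euler('xyz',[np.pi,0,yaw])*R.from_euler('y',d)
    end=np.array([cx,cy,0])+61.5*np.array([np.cos(yaw),np.sin(yaw),0])
    x=end-71.6*rot.as_matrix()[:,2]; x[2]=z
    best=min((ik(x,rot,g) for g in (q,[.6,.3,1.6,0,1.2,1.9],[.6,.6,1.5,0,2,-1.])),key=lambda t:t[1])
    out.append(best)
   if max(o[1] for o in out)<.01: print((cx,cy),yaw,out[0][0].round(2),out[1][0].round(2))
```

```text
(415, 315) 0.4 [ 0.57  0.57  2.34  3.38  0.55 -1.65] [ 0.57  0.38  2.3   3.51  0.34 -1.8 ]
(415, 315) 0.7 [ 0.37  0.56  2.36  2.71  0.59 -1.45] [ 0.37  0.37  2.33  2.49  0.39 -1.2 ]
(415, 315) 1.0 [ 0.19  0.57  2.31  2.09  0.63 -1.25] [ 0.19  0.39  2.28  1.79  0.55 -0.89]
(415, 315) 1.4 [ 0.08  0.61  2.14  1.41  0.77 -1.  ] [ 0.08  0.46  2.11  1.24  0.81 -0.76]
(415, 315) 3.5 [ 0.46  1.    1.09  0.07  1.84 -1.48] [ 0.46  0.93  1.07  0.08  1.93 -1.47]
(415, 315) 3.8 [ 0.55  1.01  1.06 -0.08  1.85 -1.67] [ 0.55  0.94  1.04 -0.08  1.94 -1.68]
(415, 315) 2.3 [ 0.14  0.79  1.61  0.66  1.31 -0.95] [ 0.14  0.69  1.59  0.64  1.41 -0.87]
(415, 315) -0.8 [ 0.91  0.74  1.73 -0.94  1.05 -2.36] [ 0.91  0.64  1.71 -0.89  1.13 -2.47]
(450, 320) 0.4 [ 0.53  0.58  2.26  3.34  0.49 -1.65] [ 0.53  0.41  2.23  3.46  0.3  -1.79]
(450, 320) 0.7 [ 0.34  0.58  2.28  2.63  0.52 -1.37] [ 0.34  0.4   2.25  2.37  0.36 -1.09]
(450, 320) 1.0 [ 0.19  0.59  2.22  1.99  0.59 -1.13] [ 0.19  0.43  2.19  1.7   0.54 -0.79]
(450, 320) 1.4 [ 0.08  0.63  2.04  1.34  0.78 -0.9 ] [ 0.08  0.5   2.02  1.2   0.83 -0.69]
(450, 3
[... 1753 characters left out ...]
 2.15  3.76  0.44 -1.89] [ 0.76  0.46  2.12  4.08  0.31 -2.22]
(420, 400) 0.7 [ 0.59  0.59  2.2   2.96  0.44 -1.48] [ 0.59  0.44  2.18  2.84  0.28 -1.36]
(420, 400) 1.0 [ 0.43  0.6   2.18  2.24  0.51 -1.16] [ 0.43  0.44  2.15  1.92  0.42 -0.81]
(420, 400) 1.4 [ 0.28  0.63  2.04  1.51  0.69 -0.88] [ 0.28  0.5   2.02  1.32  0.71 -0.64]
(420, 400) 3.5 [ 0.56  1.1   0.85  0.15  1.96 -1.37] [ 0.56  1.04  0.83  0.16  2.05 -1.36]
(420, 400) 3.8 [ 0.64  1.13  0.79 -0.02  2.01 -1.59] [ 0.64  1.06  0.77 -0.02  2.1  -1.59]
(420, 400) 2.3 [ 0.28  0.83  1.5   0.72  1.3  -0.83] [ 0.28  0.74  1.48  0.71  1.38 -0.75]
(420, 400) -0.8 [ 0.99  0.83  1.49 -0.84  1.19 -2.45] [ 0.99  0.74  1.47 -0.81  1.26 -2.53]
```

```bash
python3 -m pendant '[0,0,0,0,-1,0,1,0,0,0,0,-1,0,1,0,0,0,0,-1,0,1,0,0,0,0,-1,0,1,0,0,0,0,-1,0,1,0,0,0,0,-1,0,1,0,0,0,0,-1,0,1,0,0,0,0,-1,0,1,0,0,0,0,-1,0,1,0,0,0,0,-1,0,1,0,0,0,0,-0.5,0,1,0,0,0,0,0,0,1]'
python3 -c "
from h import *
print(get_obs()['joint_positions'].round(3))"
```

```text
time: 12.0
tool_pos: [420.0, 341.4, 213.3]
tcp_rot: [3.093, -0.019, 0.395]
contact_force: [0.8, -0.4, -3.0]
grip_width: 45.4
finger_force: 29.7
[ 0.572  0.381  1.505 -0.054  1.247  1.765]
```

```bash
python3 -m pendant '[0,0,0,0,0,-1,1,0,0,0,0,0,-1,1,0,0,0,0,0,-1,1,0,0,0,0,0,-1,1,0,0,0,0,0,-1,1,0,0,0,0,0,-1,1,0,0,0,0,0,-1,1,0,0,0,0,0,-1,1,0,0,0,0,0,-1,1,0,0,0,0,0,-1,1,0,0,0,0,0,-1,1,0,0,0,0,0,-1,1]'
python3 -m pendant '[0,0,0,0,0,-1,1,0,0,0,0,0,-1,1,0,0,0,0,0,-1,1,0,0,0,0,0,-1,1,0,0,0,0,0,-1,1,0,0,0,0,0,-0.3,1,0,0,0,0,0,0,1]'
cat > to.py <<'E'
from h import *
np.set_printoptions(precision=2,suppress=True)
def to(x,yaw,tilt=0):
    o=get_obs(); r0=R.from_euler('xyz',o["tcp_rot"]); r1=R.from_euler('xyz',[np.pi,0,yaw])*R.from_euler('y',np.radians(tilt))
    print("pos",o["tool_pos"],"rpy",o["tcp_rot"],"q",o["joint_positions"],"F",o["contact_force"],"t",o["time"])
    print("units shift (cur axes)",r0.inv().apply(np.array(x)-o["tool_pos"])/30,"(target axes)",r1.inv().apply(np.array(x)-o["tool_pos"])/30,"turn",np.degrees((r0.inv()*r1).as_rotvec())/4)
E
python3 -c "
from to import *
to([420,350,120],1.6); to([420,350,120],1.6,46)"
```

```text
time: 13.2
tool_pos: [418.7, 341.2, 213.9]
tcp_rot: [3.094, 0.023, 1.235]
contact_force: [0.6, -0.8, -2.7]
grip_width: 45.5
finger_force: 29.7
time: 13.9
tool_pos: [418.7, 341.2, 213.9]
tcp_rot: [3.106, 0.039, 1.601]
contact_force: [0.6, 0.0, -3.5]
grip_width: 45.4
finger_force: 29.7
pos [418.73 341.18 213.92] rpy [3.11 0.04 1.6 ] q [ 0.57  0.38  1.51 -0.05  1.25  0.56] F [ 0.57  0.02 -3.47] t 13.9
units shift (cur axes) [ 0.41 -0.06  3.12] (target axes) [0.29 0.05 3.13] turn [0.51 0.56 0.03]
pos [418.73 341.18 213.92] rpy [3.11 0.04 1.6 ] q [ 0.57  0.38  1.51 -0.05  1.25  0.56] F [ 0.57  0.02 -3.47] t 13.9
units shift (cur axes) [ 0.41 -0.06  3.12] (target axes) [-2.05  0.05  2.39] turn [ 0.48 12.06  0.23]
```

```bash
python3 -m pendant '[0.1,0,0.9,0.2,0,0,1,0.15,0,1,0.2,0,0,1,0.15,0,1,0.1,0,0,1,0,0,0,0,1,0,1,0,0,0,0,1,0,1,0,0,0,0,1,0,1,0,0,0,0,1,0,1,0,0,0,0,1,0,1,0,0,0,0,1,0,1,0,0,0,0,1,0,1,0,0,0,0,1,0,1,0,0,0,0,1,0,1]'
python3 -m pendant '[0,0,0,0,1,0,1,0,0,0,0,1,0,1,0,0,0,0,0,0,1,0,0,0,0,0,0,1]'
python3 -c "
from to import *
to([420,350,60],1.6,45)"
```

```text
time: 15.1
tool_pos: [420.9, 349.5, 126.8]
tcp_rot: [3.139, -0.591, 1.601]
contact_force: [-1.0, -0.2, -2.7]
grip_width: 46.0
finger_force: 29.7
time: 15.5
tool_pos: [420.8, 349.3, 126.3]
tcp_rot: [-3.142, -0.726, 1.6]
contact_force: [-0.5, 0.2, -2.4]
grip_width: 45.8
finger_force: 29.7
pos [420.83 349.32 126.29] rpy [-3.14 -0.73  1.6 ] q [ 0.14  0.46  1.95  0.98  0.92 -0.58] F [-0.51  0.24 -2.42] t 15.5
units shift (cur axes) [-1.45 -0.03  1.67] (target axes) [-1.55 -0.03  1.58] turn [-0.    0.85  0.  ]
```

```bash
python3 -m pendant '[0,0,0,0,1,0,1,0,0,0,0,0.6,0,1,-0.55,0,0.49,0,0,0,1,-0.55,0,0.49,0,0,0,1,-0.5,0,0.45,0,0,0,1,0,0,0,0,0,0,1,0,0,0,0,0,0,1]'
python3 - <<'E'
from to import *
to([420,350,52],1.6,48)
im=capture("side"); u,v=map(int,proj("side",(420,350,50))); save(cv2.resize(im[v-90:v+60,u-100:u+100],(600,450)),"s2.png")
E
```

```text
time: 16.2
tool_pos: [420.6, 350.2, 62.6]
tcp_rot: [3.141, -0.84, 1.603]
contact_force: [-0.5, -0.2, -2.2]
grip_width: 45.8
finger_force: 29.7
pos [420.56 350.23  62.6 ] rpy [ 3.14 -0.84  1.6 ] q [ 0.09  0.63  2.02  1.21  0.92 -0.94] F [-0.53 -0.23 -2.21] t 16.2
units shift (cur axes) [-0.27 -0.02  0.23] (target axes) [-0.27 -0.02  0.23] turn [-0.03 -0.03  0.03]
```

View pics/s2.png

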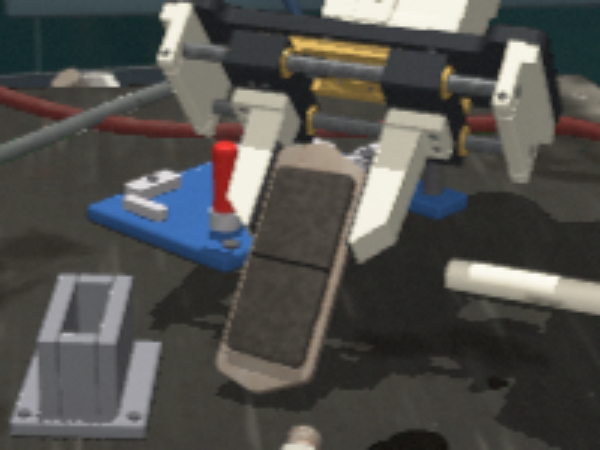

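```bash
python3 -m pendant '[-0.08,0,0.07,0,0,0,1,-0.08,0,0.07,0,0,0,1,0,0,0,0,0,0,1]'
python3 -m pendant '[-0.08,0,0.07,0,0,0,1,0,0,0,0,0,0,1]'
python3 -m pendant '[-0.06,0,0.05,0,0,0,1,0,0,0,0,0,0,1]'
```

```text
time: 16.55
tool_pos: [421.0, 349.7, 56.3]
tcp_rot: [3.139, -0.841, 1.603]
contact_force: [0.6, -0.4, -0.2]
grip_width: 45.8
finger_force: 29.7
time: 16.75
tool_pos: [421.3, 349.7, 53.0]
tcp_rot: [3.139, -0.841, 1.603]
contact_force: [1.1, 0.2, 1.2]
grip_width: 45.5
finger_force: 29.9
time: 16.95
tool_pos: [421.3, 349.6, 50.6]
tcp_rot: [3.139, -0.841, 1.603]
contact_force: [2.2, 0.0, 3.4]
grip_width: 45.4
finger_force: 30.0
```

```bash
python3 -m pendant '[0,0,0,0,0,0,-0.6,0,0,0,0,0,0,-0.6,0,0,0,0,0,0,-0.6,0,0,0,0,0,0,-0.6,0,0,0,0,0,0,-0.6]'
python3 - <<'E'
from to import *
to([420,345,140],1.57,0)
a=[]
for c in ("scene","side"):
    im=capture(c); u,v=map(int,proj(c,(420,340,30))); a.append(cv2.resize(im[v-75:v+75,u-100:u+100],(400,300)))
save(np.hstack(a),"s3.png")
E
```

```text
time: 17.45
tool_pos: [420.2, 349.6, 50.1]
tcp_rot: [3.142, -0.84, 1.602]
contact_force: [-0.4, -0.3, -0.4]
grip_width: 72.9
finger_force: 0.0
pos [420.23 349.58  50.09] rpy [ 3.14 -0.84  1.6 ] q [ 0.08  0.66  2.03  1.23  0.91 -0.98] F [-0.41 -0.3  -0.44] t 17.45
units shift (cur axes) [ 2.13 -0.01 -2.11] (target axes) [-0.15 -0.01 -3.  ] turn [ -0.19 -12.03   0.43]
```

View pics/s3.png

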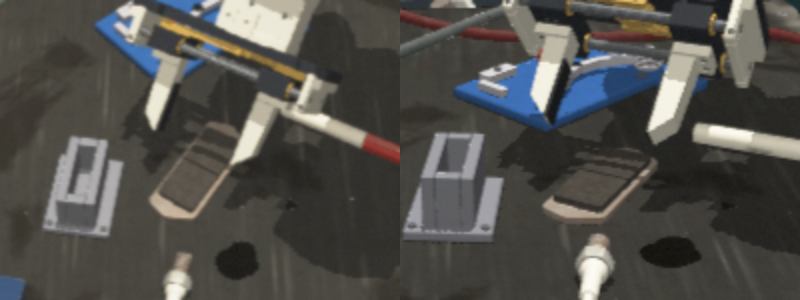

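```bash
python3 -m pendant '[0.7,0,-0.7,0,0,0,-0.6,0.7,0,-0.7,0,0,0,-0.6,0.7,0,-0.7,0,-0.5,0,-0.6,0,0,0,0,-1,0,-0.6,0,0,0,0,-1,0,-0.6,0,0,0,0,-1,0,-0.6,0,0,0,0,-1,0,-0.6,0,0,0,0,-1,0,-0.6,0,0,0,0,-1,0,-0.6,0,0,0,0,-1,0,-0.6,0,0,0,0,-1,0,-0.6,0,0,0,0,-1,0,-0.6]'
python3 -m pendant '[0,0,0,0,-1,0,-0.6,0,0,0,0,-1,0,-0.6,0,0,0,0,-0.5,0,-0.6,0,0,0,0,0,0,-0.6]'
python3 - <<'E'
from to import *
from look import look
look(dict(brake_pad=0),None,("wrist",))
for k in regions_of("wrist","brake_pad")[:2]:
    ys,xs=np.where(k["pixels"]); print(k["score"],len(xs),xs.min(),xs.max(),ys.min(),ys.max())
    w=np.array([at_z("wrist",p,8)[:2] for p in zip(xs,ys)],np.float32); print(cv2.minAreaRect(w))
to([490,130,220],1.24)
E
```

```text
time: 18.75
tool_pos: [420.4, 344.5, 139.3]
tcp_rot: [3.141, -0.174, 1.602]
contact_force: [-0.7, -0.8, -1.3]
grip_width: 73.4
finger_force: 0.0
time: 19.15
tool_pos: [420.1, 345.5, 138.9]
tcp_rot: [3.142, -0.002, 1.604]
contact_force: [-0.1, 0.7, -0.1]
grip_width: 73.8
finger_force: 0.0
19.2 [420.1 345.1 138.8] [-3.1 -0.   1.6]
brake_pad wrist [319. 232.] 0.57 [419.3 340.9   0. ]
0.56 9596 284 355 147 307Traceback (most recent call last):
  File "<stdin>", line 6, in <module>
  File "h.py", line 9, in at_z
    o,d=ray(cam,px); return o+d*(z-o[2])/d[2]
        ~~~^^^^^^^^
  File "h.py", line 5, in ray
    m=camera_model(cam); f=240/np.tan(np.radians(m["fov_y"])/2)
ValueError: time passes only in moves, steps and waits
```

```bash
cat >> h.py <<'E'
def mask_xy(cam,mask,z):
    m=camera_model(cam); f=240/np.tan(np.radians(m["fov_y"])/2); P=np.array(m["pose"])
    ys,xs=np.where(mask); d=np.c_[(xs-m["cx"])/f,-(ys-m["cy"])/f,-np.ones(len(xs))]@P[:3,:3].T
    return (P[:3,3]+d*((z-P[2,3])/d[:,2])[:,None])[:,:2].astype(np.float32)
E
python3 - <<'E'
from to import *
k=regions_of("wrist","brake_pad")[0]
w=mask_xy("wrist",k["pixels"],6); print(cv2.minAreaRect(w),w.mean(0),w.min(0),w.max(0))
to([490,130,220],1.24)
E
python3 -m pendant '[0,0,-0.9,0,0,0.9,-0.6,-0.6,0.5,-0.9,0,0,0.9,-0.6,-0.9,0.4,-0.9,0,0,0.9,-0.6,-0.9,0.3,0,0,0,0.9,-0.6,-0.9,0.3,0,0,0,0.9,-0.6,-0.9,0.2,0,0,0,0.6,-0.6,-0.9,0.2,0,0,0,0,-0.6]'
python3 -c "
from to import *
to([490,130,220],1.24)"
```

```text
((418.6300354003906, 342.18798828125), (120.15692901611328, 46.79805374145508), 87.79082489013672) [419.14 343.73] [394.12 282.32] [443.55 402.16]
pos [420.47 344.22 139.05] rpy [-3.14 -0.    1.6 ] q [0.54 0.46 1.6  0.   1.08 0.51] F [-0.19  0.53  0.26] t 19.35
units shift (cur axes) [-7.2   2.1  -2.72] (target axes) [-6.    4.51 -2.7 ] turn [-0.01 -0.04  5.18]
time: 20.05
tool_pos: [447.1, 184.8, 219.8]
tcp_rot: [-3.141, -0.003, 1.244]
contact_force: [0.1, 0.3, 0.0]
grip_width: 73.4
finger_force: 0.0
pos [447.08 184.84 219.8 ] rpy [-3.14 -0.    1.24] q [0.23 0.27 1.65 0.   1.22 0.56] F [0.06 0.32 0.04] t 20.05
units shift (cur axes) [-1.27  1.94 -0.01] (target axes) [-1.26  1.95 -0.01] turn [-0.01 -0.04  0.05]
```

```bash
python3 -m pendant '[-0.6,0.9,0,0,0,0,-0.6,-0.7,1,0,0,0,0,-0.6,0,0,0,0,0,0,-0.6,0,0,0,0,0,0,-0.6]'
python3 - <<'E'
from look import *
look(dict(clip_stage=0,nest=10,clip_knob=47,clip_hinge=13),"w4.png",("wrist",))
E
```

```text
time: 20.45
tool_pos: [488.6, 130.5, 219.5]
tcp_rot: [-3.14, -0.003, 1.243]
contact_force: [-0.9, -1.0, -0.0]
grip_width: 73.5
finger_force: 0.0
20.5 [488.3 131.2 219.5] [-3.1 -0.   1.2]
clip_stage wrist [343. 152.] 0.67 [523.9 173.9   0. ]
nest wrist [353. 154.] 0.57 [530.8 170.   10. ]
clip_knob wrist [305.  76.] 0.59 [511.6 238.9  47. ]
clip_hinge wrist [303. 230.] 0.67 [467.6 120.3  13. ]
```

View pics/w4.png

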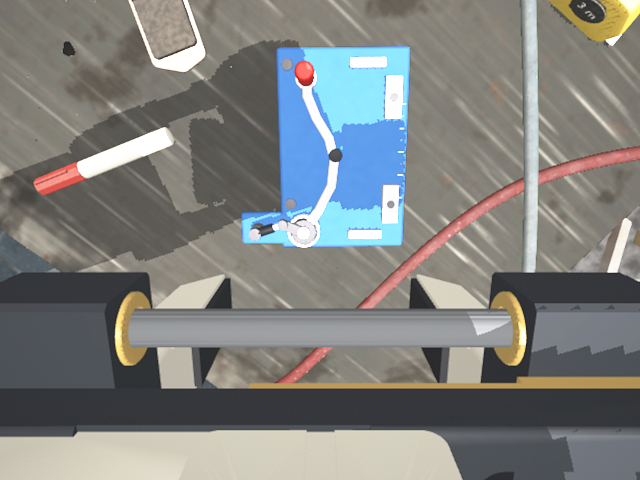

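Run:
```python
from h import *
np.set_printoptions(precision=1,suppress=True)
C=[(278,48),(410,47),(402,246),(283,245)]
S=np.array([[-56,86],[56,86],[56,-86],[-56,-86]],float)
w=np.array([at_z("wrist",p,10)[:2] for p in C])
M=cv2.estimateAffinePartial2D(S,w)[0]; print(w,M, "scale",np.hypot(M[0,0],M[1,0]),"yaw",np.arctan2(M[1,0],M[0,0]))
yaw=np.arctan2(M[1,0],M[0,0]); Rm=np.array([[np.cos(yaw),-np.sin(yaw)],[np.sin(yaw),np.cos(yaw)]]); c=w.mean(0)
st=lambda p,z: Rm.T@(at_z("wrist",p,z)[:2]-c)
for n,p,z in [("landU face",(386,76),18),("landU face",(386,118),18),("landL",(382,185),18),("landL",(382,224),18),("postU inner",(368,68),18),("postL inner",(364,229),18),("knob",(305,76),47),("hub",(303,231),25),("knobtop",(305,69),61)]: print(n,st(p,z))
for n,p in [("nest",(12,0)),("hinge",(-35,-68)),("knobshut",(11.9,51)),("knobback",(-81.9,51))]: print(n,Rm@np.array(p)+c)
# networks average
```

```text
[[498.  272. ]
 [601.9 237.9]
 [549.1  75.6]
 [444.6 111.7]] [[  0.9   0.3 523.4]
 [ -0.3   0.9 174.3]] scale 0.9856917155921718 yaw -0.320083020195108
landU face [34.2 61.6]
landU face [35.4 28.4]
landL [ 33.8 -28. ]
landL [ 35.  -62.9]
postU inner [19.2 67.8]
postL inner [ 18.9 -67.4]
knob [-31.5  58. ]
hub [-35.7 -67.5]
knobtop [-30.9  60.9]
nest [534.8 170.5]
hinge [468.8 120.8]
knobshut [550.7 219. ]
knobback [461.7 248.5]
```

```bash
python3 -m pendant '[0.9,-0.11,0.5,0,0,0,-0.6,0.95,-0.11,0.9,0,0,0,-0.6,0.95,-0.11,0.9,0,0,0,-0.6,0.9,-0.11,0.9,0,0,0,-0.6,0,0,0.9,0,0,0,-0.6,0,0,0.9,0,0,0,-0.6,0,0,0.7,0,0,0,-0.6,0,0,0.5,0,0,0,-0.6,0,0,0,0,0,0,-0.6]'
python3 -m pendant '[0,0,0,0,0,0,0.2,0,0,0,0,0,0,0.6,0,0,0,0,0,0,1,0,0,0,0,0,0,1,0,0,0,0,0,0,1,0,0,0,0,0,0,1,0,0,0,0,0,0,1]'
```

```text
time: 21.6
tool_pos: [509.8, 241.4, 31.9]
tcp_rot: [-3.138, 0.0, 1.247]
contact_force: [-0.7, 0.2, 0.7]
grip_width: 73.7
finger_force: 0.0
time: 22.3
tool_pos: [511.8, 241.1, 34.0]
tcp_rot: [-3.141, -0.002, 1.246]
contact_force: [-0.4, -0.2, -0.7]
grip_width: 22.0
finger_force: 0.0
```

```bash
python3 -m pendant '[0,0,0,0,0,0,1,0,0,0,0,0,0,1,0,0,0,0,0,0,1]'
python3 - <<'E'
from h import *
np.set_printoptions(precision=2,suppress=True)
o=get_obs(); k=o["tool_pos"][:2]; h=np.array([468.8,120.8]); print(o["tool_pos"],o["grip_width"],np.linalg.norm(k-h))
y=o["tcp_rot"][2]; T=np.array([[np.cos(y),np.sin(y)],[np.sin(y),-np.cos(y)]])
a0=np.arctan2(*(k-h)[::-1]); r=np.linalg.norm(k-h); p=k
for t in np.arange(.09,.73,.09):
    n=h+r*np.array([np.cos(a0+t),np.sin(a0+t)]); print(round(t,2),n,T@(n-p)/30); p=n
E
```

```text
time: 22.6
tool_pos: [512.6, 241.0, 34.1]
tcp_rot: [3.141, -0.003, 1.246]
contact_force: [4.6, -0.8, -2.1]
grip_width: 14.0
finger_force: 30.0
[512.63 241.    34.06] 13.960795852734353 127.94052791617504
0.09 [501.65 244.45] [-0.01 -0.38]
0.18 [490.4 246.9] [-0.04 -0.38]
0.27 [478.98 248.34] [-0.08 -0.38]
0.36 [467.47 248.73] [-0.11 -0.37]
0.45 [455.98 248.1 ] [-0.14 -0.36]
0.54 [444.59 246.43] [-0.17 -0.34]
0.63 [433.4  243.74] [-0.2  -0.32]
0.72 [422.49 240.07] [-0.23 -0.31]
```

Knob held (14 mm, radius 127.9 mm as expected). Draw it along the arc.

```bash
python3 -m pendant '[-0.01,-0.38,0,0,0,0,1,-0.04,-0.38,0,0,0,0,1,-0.08,-0.38,0,0,0,0,1,-0.11,-0.37,0,0,0,0,1,-0.14,-0.36,0,0,0,0,1,-0.17,-0.34,0,0,0,0,1,-0.2,-0.32,0,0,0,0,1,-0.23,-0.3,0,0,0,0,1,0,0,0,0,0,0,1,0,0,0,0,0,0,1]'
```

```text
time: 23.6
tool_pos: [420.5, 240.4, 34.2]
tcp_rot: [-3.139, -0.001, 1.246]
contact_force: [-3.2, 0.6, 7.0]
grip_width: 13.8
finger_force: 30.0
```

```bash
python3 -m pendant '[0,0,0,0,0,0,-0.4,0,0,0,0,0,0,-0.4,0,0,0,0,0,0,-0.4,0,0,0,0,0,0,-0.4,0,0,0,0,0,0,-0.4,0,0,-0.7,0,0,0,-0.4,0,0,-0.9,0,0,0,-0.4,0,0,-0.9,0,0,0,-0.4,0,0,0,0,0,0,-0.4]'
python3 - <<'E'
from to import *
for c in ("scene","wrist"): 
    im=capture(c)
    for k in pinpoint(c,"clip_knob")[:2]: print(c,k["score"],k["location"],at_z(c,k["location"],47), "back:",proj(c,(421,240,47)),"shut:",proj(c,(512,241,47)))
k=regions_of("wrist","brake_pad")[0]
w=mask_xy("wrist",k["pixels"],6); print(k["score"],cv2.minAreaRect(w))
to([418.6,342.2,60],1.532)
E
```

```text
time: 24.5
tool_pos: [423.9, 241.0, 112.0]
tcp_rot: [3.137, -0.007, 1.246]
contact_force: [1.1, 0.8, -0.1]
grip_width: 64.2
finger_force: 0.0
scene 0.66 [353.5, 250.9] [423.45 244.4   47.  ] back: [np.float64(355.6987602569375), np.float64(249.90794989965417)] shut: [np.float64(314.48360120951753), np.float64(232.38663118773152)]
wrist 0.88 [317.0, 266.7] [417.26 234.93  47.  ] back: [np.float64(320.4180519554392), np.float64(256.45977218282087)] shut: [np.float64(479.6736925365845), np.float64(203.14193576088198)]
0.93 ((417.542724609375, 336.83648681640625), (113.55500030517578, 46.20696258544922), 88.49958801269531)
pos [421.18 239.94 107.85] rpy [-3.14 -0.    1.25] q [0.36 0.41 1.8  0.   0.94 0.68] F [ 0.44  0.1  -0.01] t 24.75
units shift (cur axes) [ 3.2  -1.17  1.6 ] (target axes) [ 3.4  -0.22  1.59] turn [-0.03 -0.02 -4.1 ]
```

```bash
python3 -m pendant '[0.4,-0.2,0,0,0,-0.9,-0.6,0.8,-0.2,0,0,0,-0.9,-0.6,0.8,-0.1,0,0,0,-0.9,-0.6,0.8,-0.1,0,0,0,-0.9,-0.6,0.5,0,0.5,0,0,-0.6,-0.6,0,0,0.7,0,0,0,-0.6,0,0,0,0,0,0,-0.6,0,0,0,0,0,0,-0.6]'
python3 - <<'E'
from to import *
capture("wrist")
k=regions_of("wrist","brake_pad")[0]
w=mask_xy("wrist",k["pixels"],6); print(k["score"],len(w),cv2.minAreaRect(w))
to([418.4,342.2,3],1.54)
E
```

```text
time: 25.55
tool_pos: [423.2, 341.2, 72.4]
tcp_rot: [-3.14, -0.001, 1.539]
contact_force: [0.3, -0.2, 0.2]
grip_width: 73.4
finger_force: 0.0Traceback (most recent call last):
  File "<stdin>", line 3, in <module>
IndexError: list index out of range
```

```bash
python3 -m pendant '[0.03,-0.16,0.5,0,0,0,-0.6,0,0,0.7,0,0,0,-0.6,0,0,0.6,0,0,0,-0.6,0,0,0.3,0,0,0,-0.6,0,0,0.1,0,0,0,-0.6,0,0,0,0,0,0,-0.6,0,0,0,0,0,0,-0.6]'
```

```text
time: 26.35
tool_pos: [419.6, 343.1, 8.1]
tcp_rot: [3.14, -0.003, 1.539]
contact_force: [0.4, 0.5, 0.2]
grip_width: 73.5
finger_force: 0.0
```

```bash
python3 -m pendant '[0,0,0.15,0,0,0,-0.6,0,0,0,0,0,0,-0.6]'
python3 -c "
from to import *
to([419,343,2.5],1.54)"
```

```text
time: 26.55
tool_pos: [418.9, 342.8, 2.6]
tcp_rot: [3.141, -0.002, 1.539]
contact_force: [0.5, 0.2, 0.9]
grip_width: 73.1
finger_force: 0.0
pos [418.9  342.84   2.65] rpy [ 3.14 -0.    1.54] q [0.54 0.65 1.73 0.   0.76 0.57] F [0.5  0.21 0.88] t 26.55
units shift (cur axes) [0.01 0.   0.  ] (target axes) [0.01 0.   0.  ] turn [ 0.   -0.04 -0.01]
```

```bash
python3 -m pendant '[0,0,0,0,0,0,-0.2,0,0,0,0,0,0,0.2,0,0,0,0,0,0,1,0,0,0,0,0,0,1,0,0,0,0,0,0,1,0,0,0,0,0,0,1,0,0,0,0,0,0,1]'
python3 -m pendant '[0,0,-0.3,0,0,0,1,0,0,-0.8,0,0,0,1,0,0,-0.9,0,0,0,1,0,0,-0.9,0,0,0,1,0,0,0,0,0,0,1]'
python3 - <<'E'
from to import *
to([534.8,170.5,93],1.2508)
E
```

```text
time: 27.25
tool_pos: [418.9, 342.9, 2.7]
tcp_rot: [3.141, -0.002, 1.539]
contact_force: [-0.2, 0.2, 0.6]
grip_width: 44.5
finger_force: 30.0
time: 27.75
tool_pos: [420.8, 343.8, 93.4]
tcp_rot: [3.135, -0.006, 1.539]
contact_force: [0.1, 0.6, -2.5]
grip_width: 44.8
finger_force: 29.9
pos [420.8  343.83  93.36] rpy [ 3.14 -0.01  1.54] q [0.54 0.51 1.66 0.   0.96 0.57] F [ 0.09  0.59 -2.52] t 27.75
units shift (cur axes) [-5.65  3.98  0.  ] (target axes) [-4.29  5.42  0.01] turn [ 0.08 -0.1   4.13]
```

```bash
python3 -m pendant '[-0.5,0.4,0,0,0,0.6,1,-0.8,0.75,0,0,0,0.7,1,-0.9,0.8,0,0,0,0.7,1,-0.9,0.8,0,0,0,0.7,1,-0.9,0.8,0,0,0,0.7,1,-0.7,0.7,0,0,0,0.7,1,0,0,0,0,0,0,1,0,0,0,0,0,0,1]'
python3 - <<'E'
from to import *
capture("wrist"); capture("scene"); capture("side")
for c in ("wrist","scene","side"):
    for n,z in (("nest",10),("clip_knob",47)):
        for k in pinpoint(c,n)[:1]: print(c,n,round(k["score"],2),at_z(c,k["location"],z))
to([531,171.8,40],1.2508)
E
```

```text
time: 28.55
tool_pos: [522.3, 183.2, 88.3]
tcp_rot: [-3.139, -0.002, 1.252]
contact_force: [-0.6, 0.7, -2.2]
grip_width: 44.4
finger_force: 29.9
wrist clip_knob 0.95 [417.73 238.13  47.  ]
scene nest 0.96 [532.61 184.32  10.  ]
scene clip_knob 0.92 [413.99 237.27  47.  ]
side nest 0.6 [542.13 161.61  10.  ]
side clip_knob 0.61 [422.58 223.17  47.  ]
pos [522.66 184.29  89.36] rpy [-3.14 -0.    1.25] q [0.2  0.54 1.62 0.   0.98 0.51] F [-0.15 -0.57 -2.88] t 29.0
units shift (cur axes) [-0.31  0.39  1.64] (target axes) [-0.31  0.39  1.65] turn [-0.   -0.04  0.04]
```

```bash
python3 -m pendant '[-0.3,0.36,0.5,0,0,0,1,0,0,0.8,0,0,0,1,0,0,0.4,0,0,0,1,0,0,0,0,0,0,1,0,0,0,0,0,0,1]'
python3 - <<'E'
from to import *
to([530,172.1,14],1.2508)
im=capture("wrist")
r=regions_of("wrist","clip_stage")
if r: print(r[0]["score"],cv2.minAreaRect(mask_xy("wrist",r[0]["pixels"],10)))
save(im,"w5.png")
E
```

```text
time: 29.5
tool_pos: [530.4, 171.9, 38.2]
tcp_rot: [-3.141, -0.002, 1.253]
contact_force: [-0.4, -0.9, -1.8]
grip_width: 44.6
finger_force: 29.9
pos [530.43 171.87  38.19] rpy [-3.14 -0.    1.25] q [0.17 0.61 1.66 0.   0.87 0.49] F [-0.41 -0.95 -1.75] t 29.5
units shift (cur axes) [ 0.   -0.02  0.81] (target axes) [ 0.   -0.02  0.81] turn [-0.01 -0.03  0.03]
0.87 ((485.9326171875, 200.98416137695312), (142.68902587890625, 201.23292541503906), 71.7272720336914)
```

```bash
python3 - <<'E'
from to import *
Rm=R.from_euler('z',-.32).as_matrix()[:2,:2]; c=np.array([523.4,174.3])
for cam in ("wrist","scene","side"):
    if cam!="wrist": capture(cam)
    for k in regions_of(cam,"brake_pad")[:1]:
        s=(mask_xy(cam,k["pixels"],46)-c)@Rm; print(cam,k["score"],len(s),np.percentile(s,[1,99],axis=0))
E
python3 -m pendant '[0,0,0.4,0,0,0,1,0,0,0.2,0,0,0,1,0,0,0,0,0,0,1]'
```

```text
wrist 0.84 20579 [[-13.87 -33.15]
 [ 29.31  57.6 ]]
scene 0.8 549 [[-21.28  -5.48]
 [ 26.75  64.26]]
side 0.57 606 [[-28.79 -47.89]
 [ 33.47  72.  ]]
time: 30.15
tool_pos: [529.2, 171.9, 18.7]
tcp_rot: [-3.139, -0.001, 1.253]
contact_force: [-0.1, 0.6, -3.0]
grip_width: 44.5
finger_force: 29.9
```

```bash
python3 -m pendant '[0,0,0.12,0,0,0,1,0,0,0,0,0,0,1]'
python3 -m pendant '[0,0,0.06,0,0,0,1,0,0,0,0,0,0,1]'
```

```text
time: 30.35
tool_pos: [530.1, 172.0, 16.2]
tcp_rot: [-3.141, -0.002, 1.253]
contact_force: [0.5, -0.5, -3.1]
grip_width: 44.5
finger_force: 29.9
time: 30.55
tool_pos: [530.3, 172.1, 14.8]
tcp_rot: [-3.141, -0.002, 1.253]
contact_force: [0.3, 1.0, -2.8]
grip_width: 44.2
finger_force: 29.9
```

```bash
python3 -m pendant '[0,0,0.05,0,0,0,1,0,0,0,0,0,0,1]'
python3 -m pendant '[0,0,0.04,0,0,0,1,0,0,0,0,0,0,1]'
```

```text
time: 30.75
tool_pos: [530.3, 172.1, 13.3]
tcp_rot: [-3.141, -0.002, 1.253]
contact_force: [0.1, -1.1, -2.5]
grip_width: 44.5
finger_force: 29.9
time: 30.95
tool_pos: [530.5, 172.1, 12.7]
tcp_rot: [3.142, -0.003, 1.253]
contact_force: [-1.4, 0.2, 2.7]
grip_width: 44.3
finger_force: 30.0
```

```bash
python3 -m pendant '[0,0,0,0,0,0,-0.22,0,0,0,0,0,0,-0.22,0,0,0,0,0,0,-0.22,0,0,0,0,0,0,-0.22]'
python3 -m pendant '[0,0,-0.2,0,0,0,-0.22,0,0,-0.5,0,0,0,-0.22,0,0,-0.9,0,0,0,-0.22,0,0,-0.9,0,0,0,-0.22,0,0,-0.9,0,0,0,-0.22,0,0,0,0,0,0,-0.22]'
python3 - <<'E'
from to import *
Rm=R.from_euler('z',-.32).as_matrix()[:2,:2]; c=np.array([523.4,174.3])
capture("wrist")
for k in regions_of("wrist","brake_pad")[:1]:
    s=(mask_xy("wrist",k["pixels"],16)-c)@Rm; print(k["score"],len(s),np.percentile(s,[1,99],axis=0),cv2.minAreaRect(s.astype(np.float32)))
for k in pinpoint("wrist","clip_knob")[:1]: print(k["score"],at_z("wrist",k["location"],47))
to([421,240,100],1.246)
E
```

```text
time: 31.35
tool_pos: [530.4, 172.1, 12.2]
tcp_rot: [-3.141, -0.002, 1.253]
contact_force: [0.1, 0.0, 0.2]
grip_width: 55.7
finger_force: 0.0
time: 31.95
tool_pos: [532.6, 172.3, 118.4]
tcp_rot: [3.135, -0.006, 1.253]
contact_force: [0.3, 0.4, -0.5]
grip_width: 55.8
finger_force: 0.0
0.62 10839 [[-17.13 -46.13]
 [ 27.1   55.6 ]] ((4.784954071044922, 5.500308990478516), (45.9482307434082, 106.18228912353516), 0.15015701949596405)
0.97 [417.37 234.48  47.  ]
pos [529.84 171.76 113.84] rpy [-3.14 -0.    1.25] q [0.17 0.51 1.59 0.   1.04 0.49] F [-0.65  0.1   0.45] t 32.1
units shift (cur axes) [ 1.03 -4.16  0.47] (target axes) [ 1.   -4.16  0.46] turn [-0.01 -0.03  0.1 ]
```

```bash
python3 -m pendant '[0.3,-0.8,0,0,0,0,-0.22,0.3,-0.9,0,0,0,0,-0.22,0.3,-0.9,0,0,0,0,-0.22,0.13,-0.9,0,0,0,0,-0.22,0,-0.6,0.2,0,0,0,-0.22,0,0,0.7,0,0,0,-0.22,0,0,0.9,0,0,0,-0.22,0,0,0.6,0,0,0,-0.22,0,0,0.2,0,0,0,-0.22,0,0,0,0,0,0,-0.22]'
python3 - <<'E'
from to import *
o=get_obs(); p=o["tool_pos"][:2]; y=o["tcp_rot"][2]; T=np.array([[np.cos(y),np.sin(y)],[np.sin(y),-np.cos(y)]])
print(o["tool_pos"],y,o["grip_width"],o["contact_force"])
h=np.array([468.8,120.8])
for t in (.75,.7,.62,.54,.46,.4,.36,.32):
    n=h+128*np.array([np.cos(1.2213+t),np.sin(1.2213+t)])+T[1]*20.3; print(t,n,T@(n-p)/30); p=n
E
```

```text
time: 33.1
tool_pos: [422.2, 239.4, 35.0]
tcp_rot: [-3.139, -0.0, 1.253]
contact_force: [-0.2, 0.1, 0.0]
grip_width: 56.2
finger_force: 0.0
[422.17 239.43  35.03] 1.2527581111318138 56.24671598782647 [-0.18  0.14  0.01]
0.75 [438.18 232.32] [-0.06  0.58]
0.7 [444.13 234.67] [0.14 0.16]
0.62 [453.88 237.8 ] [0.2  0.28]
0.54 [463.84 240.14] [0.18 0.29]
0.46 [473.97 241.67] [0.15 0.3 ]
0.4 [481.62 242.29] [0.1  0.24]
0.36 [486.74 242.45] [0.06 0.16]
0.32 [491.86 242.4 ] [0.05 0.16]
```

```bash
python3 -m pendant '[-0.06,0.58,0,0,0,0,-0.22,0.14,0.16,0,0,0,0,-0.22,0.2,0.28,0,0,0,0,-0.22,0.18,0.29,0,0,0,0,-0.22,0.15,0.3,0,0,0,0,-0.22,0.1,0.24,0,0,0,0,-0.22,0.06,0.16,0,0,0,0,-0.22,0.03,0.12,0,0,0,0,-0.22,0,0,0,0,0,0,-0.22]'
python3 - <<'E'
from to import *
capture("scene");capture("side")
for c in ("scene","side"):
    for k in pinpoint(c,"clip_knob")[:1]: print(c,round(k["score"],2),at_z(c,k["location"],47))
E
```

```text
time: 34.0
tool_pos: [492.5, 242.3, 36.8]
tcp_rot: [3.141, -0.003, 1.252]
contact_force: [-0.5, 0.4, 0.4]
grip_width: 56.1
finger_force: 0.0
scene 0.69 [453.   155.43  47.  ]
side 0.65 [497.37 236.05  47.  ]
```

```bash
python3 -m pendant '[0,0,-0.5,0,0,0,-0.22,0,0,-0.9,0,0,0,-0.22,0,0,-0.9,0,0,0,-0.22,0,0,-0.9,0,0,0,-0.22,-0.9,0,-0.9,0,0,0,-0.22,-0.9,0.1,-0.9,0,0,0,-0.22,-0.9,0.1,-0.9,0,0,0,-0.22,-0.9,0.1,-0.3,0,0,0,-0.22,0,0,0,0,0,0,-0.22,0,0,0,0,0,0,-0.22]'
python3 - <<'E'
from to import *
Rm=R.from_euler('z',-.32).as_matrix()[:2,:2]; c=np.array([523.4,174.3])
im=capture("wrist"); save(im,"w6.png")
for k in regions_of("wrist","brake_pad")[:1]:
    s=(mask_xy("wrist",k["pixels"],16)-c)@Rm; print(k["score"],len(s),np.percentile(s,[1,99],axis=0),cv2.minAreaRect(s.astype(np.float32)))
for k in pinpoint("wrist","clip_knob")[:1]: 
    w=at_z("wrist",k["location"],47); print(k["score"],w,"theta",np.arctan2(w[1]-120.8,w[0]-468.8)-1.2213)
print(get_obs()["tool_pos"],get_obs()["contact_force"])
E
```

```text
time: 35.2
tool_pos: [465.9, 136.7, 222.2]
tcp_rot: [-3.141, -0.003, 1.252]
contact_force: [-0.2, -0.2, 1.2]
grip_width: 55.9
finger_force: 0.0
0.68 7006 [[-10.83 -59.  ]
 [ 33.86  54.83]] ((11.744783401489258, -2.367084503173828), (46.450340270996094, 120.64063262939453), 0.16482475399971008)
0.61 [494.29 243.28  47.  ] theta 0.14428645136416995
[465.76 137.57 221.31] [-0.21  0.07 -0.44]
```

View pics/w6.png

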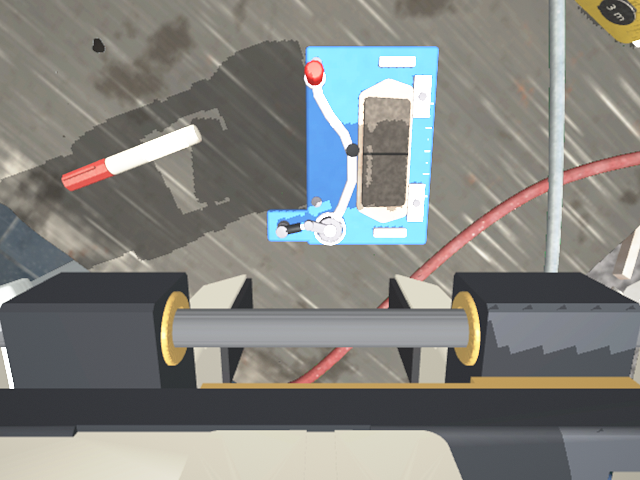

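```bash
python3 -c "
from plant import close_job
print(close_job())"
```

```text
the job is handed in; nothing more can be done
None
```

The job is handed in at about 35 s of the 72 s: the pad lies flat in the stage, lining up and flush against the edge, with the sprung arm shut on it (about 0.14 rad) and the robot clear; the pad sits roughly 3 mm off midway between the end posts without touching either.

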